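# Centre-punch a lock cover plate in the marking jig

### The arm

A 6-joint arm with a two-finger parallel gripper is mounted at the origin on the work surface. World frame = base frame: x ahead of the robot, y to its left, z up, the work surface at z = 0. Lengths are in m, angles in rad, forces in N, time in s.
With the tool pointing down it reaches from about 0.325 to 0.85 m from the base axis. Payload 15.5 kg.
Tool frame: the origin (TCP) lies between the finger pads; the fingertips stand 25 mm ahead of it and the grasp point (between the pads) lies 6 mm ahead of it; z points along the fingers, y is the direction in which the jaws open and shut (so a half turn about z gives the same grasp; the last joint's range is limited). The gripper opens to 91 mm and grips with 3 to 60 N. Pads are 32 mm wide; open, the fingers measure 118 mm over their backs; the gripper's body (76 mm by 178 mm) begins 60 mm behind the grasp point.
Start: joints at [1.218, 0.494, 1.345, -0, 1.302, -0.096], TCP at [0.159, 0.604, 0.239] pointing down, gripper open.
Joint ranges: [-2.91, 2.91], [-0.82, 2.16], [0.22, 2.67], [-1.22, 4.37], [0.12, 2.79], [-3.08, 3.08]. Speed limits (rad/s): [1.89, 1.89, 2.57, 3.01, 3.01, 3.01].

### API

Orientations are given as a 3x3 rotation matrix whose columns are the frame's x, y, z axes.
In Python, from bench import get_obs, snapshot, hand_in, spot_in, cut_out gives the robot as it stands.
- The arm moves only by the tool apply_moves, never from a script. Its argument "motion" is a list of rows, each a list of 7 numbers: the shift along the tool's x, y, z in units of 25 mm (1.0 is 25 mm), then the turn, a rotation vector about the tool's x, y, z in units of 5 degrees (1.0 is 5 degrees), then the opening in per cent of the stroke, from 0 (shut) to 100 (fully open). A call has 1 to 10 rows; each row shifts and turns the commanded pose from where the row before left it, along the tool's axes as they then stand; what a row does not reach is not made up. A row lasts 1/10 s, in which the tool goes at most 50 mm and 8.59 degrees, less where a joint would pass 70% of its speed; a pose out of reach is approached as far as the arm can. A call is refused whole if a number of a shift passes 1 or a number of a turn 1, either way. A call with a gripper value outside its range is refused whole. The fingers move at their own pace and stop on an object; "squeeze" is the grip in N (left out, the last holds). Time passes only in rows, so rows that do not move let the fingers close. It gives the time, the measured TCP pose, the force and the opening at its end, in the units of the state.
- get_obs(): the state, without advancing time (a new reading comes with each control period).
- snapshot(name): name is "scene" or "top" or "wrist"; returns a dict with "img" (420x560x3 uint8, red, green, blue), "depth" (420x560 float32, m along the optical axis (not along the pixel's ray), 0 where there is no reading), "K" (3x3 intrinsics, pixels), "pose" (4x4, takes a point from camera to world coordinates); the wrist camera has in their place "hand_eye" (4x4, takes a point from camera to tool coordinates, whose origin is the TCP and whose axes are the flange's). Camera axes: x right, y down, z forward; pixel columns grow to the right and rows downward; lengths in m; the calibration is good to about 2 mm. The wrist camera is an equidistant fisheye: a pixel r from the principal point sees the ray r / f radians off the axis. A picture is of the moment at which its call begins: read the wrist's pose just before it.
- hand_in(): hands the job in, once; it reports no verdict.
Trained networks look in a picture, given as the dict that the camera call returned (one of the last four; its "shot" number tells which), for a name from the list of things; names that differ only in an ending like _2 or _b are one class to them, and where a whole thing is asked for, a point or a joint stands for the part that bears it (a point fixed in the world has none). Each returns a list of dicts, best first, with "conf" (0 to 1); they miss things now and then, are a little off and sometimes report something else, mostly with a low value. They report only what shows in the picture. A call takes as long as a camera call.
- spot_in(picture, target): "box" ([left, top, right, bottom] in pixels, round what is visible of it).
- cut_out(picture, target): "pixels" (420x560 bool, what is visible of it) and "box" ([left, top, right, bottom] in pixels, round what is visible of it).
The state is a dict: "t": time; "qpos": joint angles; "joint_vel": joint speeds; "joint_efforts": joint torques, N m; "position": TCP position; "orientation": TCP orientation; "force": force on the tool from outside, world axes, zero at the start; "torque": the same for the moment, N m; "grip_width": opening from 0.0 (shut) to 1.0 (fully open).
Only numpy, scipy, OpenCV 4.12 (cv2) and the standard library are available. Lean on these libraries where they do the work, as an engineer would, in place of code of your own. Each camera call takes 0.05 s, during which the arm holds its last target. There are 200 camera calls.

### The job

Push the steel cover plate back along the deck until its whole back edge is flush against the fence, then swing the keeper arm closed over its left end. Then slide the punch carriage over the scribed cross at the end with the round hole and press the punch cap straight down until its spring snaps, and do the same at the other cross. Mark the plate nowhere else, let the punch spring back up, leave the plate home and the keeper closed, and do not disturb the other things around.

Things in the scene. Friction and masses are not known exactly. Their poses are not given: they have to be found in the camera images.
- jig: fixed marking jig: dark steel deck 12 mm thick, x -170 to +90, y -150 to +150 mm. Origin on the table below the middle of the punch's line of travel; x points away from the robot, to the back, y left, z up. Steel fence: front face at x +30, y -100 to +100 mm, 10 mm tall. Aluminium beam along y at x 62, z 55 to 83 mm, on end posts at y -135 and +135; it carries the punch carriage
- carriage (a joint): where the punch carriage stands along the beam: the punch's y in the jig frame, m, -0.085 to 0.085. It slides along the beam with about 3 N of drag and stays where it is left
- carriage_fin (a point): top centre of the black upright fin on the carriage, 16 mm wide along y, 28 mm along x, 50 mm tall, top 142 mm above the table; it stands 62 mm behind the punch axis. Free on both y sides: pinch it or push it to slide the carriage
- punch_tip (a point): point of the vertical spring-loaded centre punch held in the carriage, on the punch axis; at rest it hangs 6 mm above a plate lying on the deck
- cap_top (a point): centre of the top of the punch's round steel push cap, 40 mm across, 12 mm thick, 148 mm above the table at rest, on the punch axis; the barrel below it is 20 mm across
- punch (a joint): how far the punch barrel has come down in the carriage, m; 0 at rest, about 0.006 with the point on the plate; held up by a soft spring, 1 to 3 N
- cap (a joint): how far the cap is pushed into the barrel, m: 0 at rest, 0.015 at its stop. With the point on the plate the hidden spring resists with 4 N, climbing to about 13 N near 0.0065, then snaps: the force collapses to about 5 N at 0.015. It has snapped past 0.0125. From rest the cap top thus goes down about 19 mm to be snapped, 21 to 22 mm to its stop. It springs back up when let go
- keeper (a joint): angle of the steel swivel keeper arm (75 x 18 mm), rad: 0 = open, pointing to jig -x; 1.57 = closed, pointing to jig -y, over the left end of the plate with a 2 mm gap; stop at 1.6. It closes anticlockwise seen from above about an upright pivot at jig x -45, y +118 mm, and stays where it is left (2 N at the knob)
- keeper_knob (a point): top centre of the upright black knob near the free end of the keeper arm, 66 mm from the pivot: 16 mm across, 40 mm tall, top 70 mm above the table; push it sideways
- cover: loose bare steel lock cover plate, 100 mm (x) x 170 mm (y) x 6 mm, about 0.6 kg, lying flat on the deck in front of the fence. Origin at the centre of its underside; +x towards the fence. A round hole of 26 mm lies at x -18, y -52 mm; two black scribed crosses (24 mm) at x +20 mm
- cross_hole (a point): centre of the scribed cross at the end with the round hole (plate x +20, y -55 mm, top face)
- cross_plain (a point): centre of the scribed cross at the end without a hole (plate x +20, y +45 mm, top face)
- front_mid (a point): middle of the plate's front edge (plate x -50 mm), top face
- back_l (a point): point on the plate's back edge, 70 mm left of its middle, top face; with the plate home it lies at x = +30 mm in the jig frame
- back_r (a point): point on the plate's back edge, 70 mm right of its middle, top face; likewise
- padlock: brass padlock body 50 x 24 x 42 mm with a steel shackle (72 mm tall in all), standing on the right front corner of the deck. Leave it alone
- cylinder: round brass lock cylinder, 38 mm across, 48 mm tall, standing on the table left of the jig. Leave it alone
- spray: spray can, 52 mm across, 150 mm tall, standing behind the jig on its left. Leave it alone
- jar: clear jar, 60 mm across, 75 mm tall, behind the jig on its right. Leave it alone
- driver: screwdriver lying right of the jig. Leave it alone
- springbin: open grey plastic bin 90 x 120 x 35 mm, left of the jig. Leave it alone

How it is judged:
By the outcome, as a careful person would: the job done as asked, in the order asked, and still so for the second after the job is handed in, with the robot touching nothing.
It also fails if it takes over 69 s, if anything falls off the work surface, if the arm or the gripper's body presses on something with over 40 N, if the wrist force passes 120 N, or if a joint passes its speed limit or range.

## Working session

There is one attempt and no reset: what is moved stays moved. The work goes in short steps, Python scripts to look and compute and a tool call to move; the robot and the scene stay as the last step left them, time stands still between calls to the robot, and variables do not carry over. Pictures are saved under pics/ and viewed, about 8 in all and at most 12, crops included, and the job is handed in when it is done.

Besides the shell and the picture viewer there is one more tool, called after "Call:" as a command line: name --pt "numbers of a row" for each row, then --argument value for the rest. apply_moves: Moves the arm, as the interface text tells. Its arguments: {"type":"object","properties":{"motion":{"type":"array"},"squeeze":{"type":"number"}},"required":["motion"]}

```bash
mkdir -p pics; ls; cat > h.py <<'E'
import numpy as np, cv2
from bench import *
def save(p,n): cv2.imwrite(f'pics/{n}.png',cv2.cvtColor(p['img'],cv2.COLOR_RGB2BGR))
def world(p,u,v,d=None,z=None):
    K=p['K'];r=np.array([(u-K[0,2])/K[0,0],(v-K[1,2])/K[1,1],1.]);T=p['pose']
    if z is not None:
        w=T[:3,:3]@r; d=(z-T[2,3])/w[2]
    elif d is None: d=p['depth'][int(round(v)),int(round(u))]
    return T[:3,:3]@(r*d)+T[:3,3]
E
python3 - <<'E'
from h import *
np.set_printoptions(precision=4,suppress=True)
o=get_obs();print(o)
for n in['scene','top']:
    p=snapshot(n);save(p,n);print(n,p['K'],p['pose'])
    for t in['carriage_fin','cap_top','punch_tip','keeper_knob','cross_hole','cross_plain','front_mid','back_l','back_r','cover','jig']:
        r=spot_in(p,t)[:2]
        for b in r:
            l,tt,rr,bb=b['box'];u,v=(l+rr)/2,(tt+bb)/2
            print(t,round(b['conf'],2),np.round(b['box'],1),world(p,min(u,559),min(v,419)))
E
```

```text
pics
{'t': 0.0, 'qpos': array([ 1.2175,  0.4942,  1.3462,  0.    ,  1.3025, -0.0955]), 'joint_vel': array([-0.0001,  0.001 , -0.0002, -0.0014,  0.0004,  0.0009]), 'joint_efforts': array([  0.0005, -87.8828, -38.1847,   0.0708,   0.0534,  -0.0001]), 'position': array([0.1592, 0.604 , 0.2383]), 'orientation': array([[-0.9669,  0.255 , -0.0004],
       [ 0.255 ,  0.9669, -0.0012],
       [ 0.0001, -0.0012, -1.    ]]), 'force': array([-0.3122,  0.7638, -0.5706]), 'torque': array([-0.0176, -0.0312,  0.0337]), 'grip_width': 0.9982669360059511}
scene [[441.6432   0.     279.7775]
 [  0.     441.6432 207.9552]
 [  0.       0.       1.    ]] [[-0.0124  0.7755 -0.6312  1.1788]
 [ 0.9999  0.0039 -0.0148  0.073 ]
 [-0.009  -0.6313 -0.7755  0.8104]
 [ 0.      0.      0.      1.    ]]
carriage_fin 0.93 [200.1 188.2 227.4 254.7] [ 0.6594 -0.0678  0.13  ]
cap_top 0.62 [201.3 187.2 223.4 202.9] [ 0.6102 -0.0731  0.1515]
cap_top 0.34 [308.9 172.8 323.6 198.7] [0.4931 0.142  0.0499]
punch_tip 0.95 [200.2 185.5 222.2 210.1] [ 0.6154 -0.0751  0.1492]
punch_tip 0.23 [185.8 190.2 264.9 225.7] [ 0.5352 -0.0
[... 986 characters left out ...]
55 [329.6 191.3 347.8 210.5] [ 0.5987 -0.0791  0.1485]
keeper_knob 0.74 [276.6 221.  293.5 254.9] [0.5189 0.0438 0.0309]
keeper_knob 0.34 [217.8 185.6 268.1 227.5] [0.6    0.1546 0.0067]
cross_hole 0.69 [295.8 212.5 365.2 253.9] [ 0.5333 -0.0711  0.0178]
cross_plain 0.71 [295.3 213.7 363.7 252.3] [ 0.5337 -0.0686  0.0179]
front_mid 0.56 [294.9 212.2 367.2 254.7] [ 0.5326 -0.0724  0.0193]
back_l 0.94 [291.1 212.9 364.  252.2] [ 0.5347 -0.0635  0.0196]
back_r 0.94 [291.1 212.9 364.  252.2] [ 0.5347 -0.0635  0.0196]
cover 0.57 [296.8 210.6 367.5 257.6] [ 0.5311 -0.0753  0.0176]
jig 0.65 [269.7 168.5 387.4 275.6] [ 0.5614 -0.066   0.0194]
jig 0.19 [276.4 221.7 290.8 253. ] [0.5203 0.0474 0.033 ]
```

```bash
python3 - <<'E'
import cv2,numpy as np
a=cv2.imread('pics/top.png')[150:300,240:420];b=cv2.imread('pics/scene.png')[150:290,130:330]
a=cv2.resize(a,None,fx=3.2,fy=3.2,interpolation=2)
b=cv2.resize(b,None,fx=3.4,fy=3.4,interpolation=2)[:480]
cv2.imwrite('pics/topc.png',a)
cv2.imwrite('pics/scenec.png',b)
print(a.shape,b.shape)
E
```

```text
(480, 576, 3) (476, 680, 3)
```

View pics/topc.png

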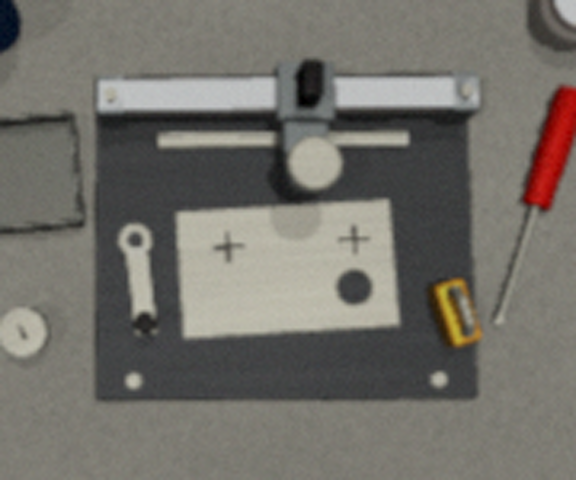

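View pics/scenec.png

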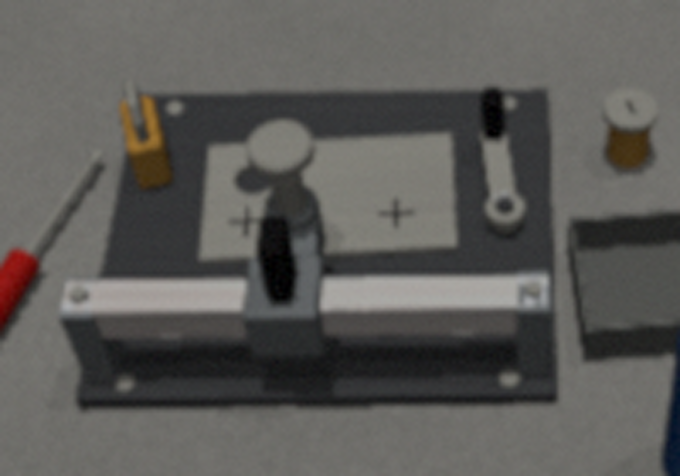

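The top view crop shows the plate at about (176–399, 200–338). The fence is at row ~140, the cap at (314,163), the fin at (311,83) and the knob at (145,322). The plate sits 40–50 mm short of the fence and is slightly yawed, with the right end nearer. Next I'll work out the jig frame and bring the wrist camera over it.

```bash
cat >> h.py <<'E'
def go(target,yaw):
    """print row totals (units) from the present pose: target TCP, yaw of tool y axis from world y (deg)"""
    from scipy.spatial.transform import Rotation as R
    o=get_obs();A=o['orientation'];c,s=np.cos(np.radians(yaw)),np.sin(np.radians(yaw))
    B=np.column_stack([[-c,-s,0],[-s,c,0],[0,0,-1]])
    print('pos',o['position'].round(4),'rot units',(np.degrees(R.from_matrix(A.T@B).as_rotvec())/5).round(2),
     'shift now-axes',(A.T@(np.array(target)-o['position'])/.025).round(2),'goal-axes',(B.T@(np.array(target)-o['position'])/.025).round(2))
E
python3 - <<'E'
from h import *
np.set_printoptions(precision=4,suppress=True)
p=snapshot('top')
f=lambda u,v,z:world(p,u/3.2+240-.3,v/3.2+150-.3,z=z)
for n,u,v,z in [('deckFL',97,398.5,.012),('deckFR',477,398.5,.012),('fenceL',158,147,.012),('fenceR',409,145,.012),('beamL',97,94,.083),('beamR',480,93,.083),('deckL',97,130,.012),('deckR',469,130,.012),
 ('cap',314.5,163,.148),('fin',311,68,.142),('knob',145,318,.07),('pivot',135,239,.02),('xplain',228,246.5,.018),('xhole',354,238.5,.018),
 ('pBL',176,212,.018),('pBR',389,200,.018),('pFL',184,338,.018),('pFR',399,324,.018)]: print(n,f(u,v,z))
go([.40,-.05,.26],0)
w=snapshot('wrist');print({k:v for k,v in w.items() if k not in('img','depth')})
E
```

```text
deckFL [0.4279 0.0809 0.012 ]
deckFR [ 0.4327 -0.2176  0.012 ]
fenceL [0.6292 0.0352 0.012 ]
fenceR [ 0.6332 -0.1666  0.012 ]
beamL [0.6593 0.0817 0.083 ]
beamR [ 0.6631 -0.2091  0.083 ]
deckL [0.6425 0.0848 0.012 ]
deckR [ 0.6459 -0.2147  0.012 ]
cap [ 0.5993 -0.0775  0.148 ]
fin [ 0.6693 -0.0757  0.142 ]
knob [0.49   0.0429 0.07  ]
pivot [0.5539 0.0525 0.02  ]
xplain [ 0.549  -0.0215  0.018 ]
xhole [ 0.5567 -0.1214  0.018 ]
pBL [0.5761 0.0201 0.018 ]
pBR [ 0.5878 -0.1493  0.018 ]
pFL [0.4763 0.0127 0.018 ]
pFR [ 0.4897 -0.1563  0.018 ]
pos [0.1593 0.6043 0.2389] rot units [ 0.   -0.   -2.95] shift now-axes [-15.98 -22.86  -0.84] goal-axes [ -9.63 -26.17  -0.84]
{'K': array([[325.1923,   0.    , 277.0093],
       [  0.    , 325.1923, 208.2796],
       [  0.    ,   0.    ,   1.    ]]), 'hand_eye': array([[ 0.0005, -0.9679, -0.2514,  0.0719],
       [ 1.    ,  0.0002,  0.0011, -0.0003],
       [-0.001 , -0.2514,  0.9679, -0.1457],
       [ 0.    ,  0.    ,  0.    ,  1.    ]]), 'shot': 4}
```

Call:
apply_moves --pt "0 -1 0 0 0 -1 100" --pt "0 -1 0 0 0 -1 100" --pt "0 -1 0 0 0 -0.95 100" --pt "-0.3 -1 0 0 0 0 100" --pt "-0.3 -1 0 0 0 0 100" --pt "-0.3 -1 0 0 0 0 100" --pt "-0.3 -1 0 0 0 0 100" --pt "-0.3 -1 0 0 0 0 100" --pt "-0.3 -1 0 0 0 0 100" --pt "-0.3 -1 0 0 0 0 100"

```text
t: 2.3
position: [0.1993, 0.3547, 0.239]
orientation: [[-1.0, 0.0, 0.0], [0.0, 1.0, 0.0], [-0.0, 0.0, -1.0]]
force: [-0.1, -0.9, 0.4]
grip_width: 0.998
```

Call:
apply_moves --pt "-0.4 -1 0 0 0 0 100" --pt "-0.4 -1 0 0 0 0 100" --pt "-0.4 -1 0 0 0 0 100" --pt "-0.4 -1 0 0 0 0 100" --pt "-0.4 -1 0 0 0 0 100" --pt "-0.4 -1 0 0 0 0 100" --pt "-0.4 -1 0 0 0 0 100" --pt "-0.4 -1 0 0 0 0 100" --pt "-0.4 -1 0 0 0 0 100" --pt "-0.4 -1 0 0 0 0 100"

```text
t: 3.3
position: [0.2993, 0.1045, 0.2391]
orientation: [[-1.0, 0.0, 0.001], [0.0, 1.0, 0.0], [-0.001, 0.0, -1.0]]
force: [0.4, 0.5, 0.4]
grip_width: 1.0
```

Call:
apply_moves --pt "-1 -0.9 0 0 0 -0.2 100" --pt "-1 -0.9 0 0 0 0 100" --pt "-1 -0.9 0 0 0 0 100" --pt "-1 -0.9 0 0 0 0 100" --pt "-1 -0.9 0 0 0 0 100" --pt "-1 -0.9 0 0 0 0 100" --pt "-1 -0.9 0 0 0 0 100" --pt "-1 -0.7 0 0 0 0 100" --pt "0 0 0 0 0 0 100"

```text
t: 4.2
position: [0.5045, -0.0686, 0.2389]
orientation: [[-1.0, -0.016, 0.002], [-0.016, 1.0, -0.001], [-0.002, -0.001, -1.0]]
force: [0.2, -0.6, 0.4]
grip_width: 0.999
```

```bash
cat >> h.py <<'E'
def wcam():
    o=get_obs();p=snapshot('wrist');T=np.eye(4);T[:3,:3]=o['orientation'];T[:3,3]=o['position'];p['pose']=T@p['hand_eye'];return p
def wworld(p,u,v,z):
    K=p['K'];a=np.array([u-K[0,2],v-K[1,2]])/K[0,0];r=np.hypot(*a);
    ray=np.r_[a/r*np.sin(r),np.cos(r)] if r>0 else np.array([0,0,1.])
    w=p['pose'][:3,:3]@ray;c=p['pose'][:3,3];return c+w*(z-c[2])/w[2]
E
python3 - <<'E'
from h import *
import pickle
p=wcam();save(p,'w1');pickle.dump(p,open('w1.pkl','wb'));print(p['pose'].round(3))
for t in['carriage_fin','cap_top','keeper_knob','cross_hole','cross_plain','cover']:
    for b in spot_in(p,t)[:2]: print(t,round(b['conf'],2),np.round(b['box'],1))
E
```

```text
[[-0.016  0.967  0.254  0.432]
 [ 1.     0.015  0.004 -0.069]
 [ 0.     0.254 -0.967  0.384]
 [ 0.     0.     0.     1.   ]]
carriage_fin 0.79 [240.4 258.8 287.7 338.7]
cap_top 0.79 [241.7 297.2 285.6 333.8]
cap_top 0.35 [245.1 298.1 290.1 336.4]
keeper_knob 0.56 [363.3 165.3 392.6 233.3]
cross_hole 0.64 [201.4 165.6 351.7 254.3]
cross_hole 0.58 [243.6 261.6 289.4 335.7]
cross_plain 0.76 [204.8 164.1 351.9 252. ]
cover 0.72 [245.4 296.4 287.  338.2]
cover 0.63 [200.6 162.3 350.2 253.6]
```

View pics/w1.png

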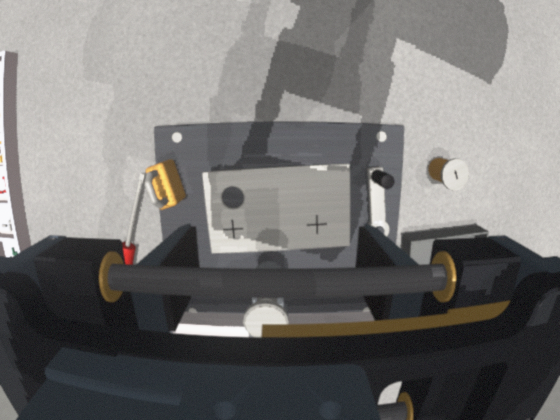

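The wrist view shows the plate at columns 203–350, rows 164–253. The crosses are at (233,229) and (317,224), the hole at (232,197), the knob at (383,179), and the cap at (266,320) behind the fingers.

```bash
python3 - <<'E'
from h import *
import pickle
np.set_printoptions(precision=4,suppress=True)
p=pickle.load(open('w1.pkl','rb'))
for n,u,v,z in [('deckFL',403.5,126,.012),('deckFR',155,126,.012),('xplain',317,224,.018),('xhole',233,229,.018),('pFL',349,164,.018),('pFR',203.5,172,.018),('pBL',350.5,246.5,.018),('pBR',213,253,.018),('cap',265.5,320,.148),('pivot',380,228.5,.02),('knob',385,180,.07)]: print(n,wworld(p,u,v,z))
J=np.array([.6005,-.066]);a=np.radians(1.0);R=np.array([[np.cos(a),-np.sin(a)],[np.sin(a),np.cos(a)]])
for q in [(-70,-3),(-45,118),(-45,52),(-111,118)]: print(q,J+R@np.array(q)/1000)
go([.448,-.072,.12],1)
E
```

```text
deckFL [0.4261 0.0813 0.012 ]
deckFR [ 0.4312 -0.2143  0.012 ]
xplain [ 0.5469 -0.0201  0.018 ]
xhole [ 0.5547 -0.12    0.018 ]
pFL [0.4744 0.014  0.018 ]
pFR [ 0.4863 -0.1535  0.018 ]
pBL [0.5755 0.0232 0.018 ]
pBR [ 0.5866 -0.1459  0.018 ]
cap [ 0.5942 -0.0768  0.148 ]
pivot [0.5513 0.0583 0.02  ]
knob [0.4832 0.0412 0.07  ]
(-70, -3) [ 0.5306 -0.0702]
(-45, 118) [0.5534 0.0512]
(-45, 52) [ 0.5546 -0.0148]
(-111, 118) [0.4875 0.05  ]
pos [ 0.501  -0.0659  0.2391] rot units [ 0. -0.  0.] shift now-axes [ 2.12 -0.21  4.76] goal-axes [ 2.13 -0.21  4.76]
```

Call:
apply_moves --pt "1 -0.2 0.2 0 0 0 100" --pt "1 0 1 0 0 0 100" --pt "0.12 0 1 0 0 0 100" --pt "0 0 1 0 0 0 100" --pt "0 0 1 0 0 0 100" --pt "0 0 1 0 0 0 100" --pt "0 0 1 0 0 0 100" --pt "0 0 1 0 0 0 100" --pt "0 0 0.4 0 0 0 100" --pt "0 0 0 0 0 0 100"

```text
t: 5.55
position: [0.448, -0.072, 0.0483]
orientation: [[-1.0, -0.017, -0.002], [-0.017, 1.0, 0.001], [0.002, 0.001, -1.0]]
force: [0.5, -0.0, 0.5]
grip_width: 1.001
```

Call:
apply_moves --pt "0 0 0.1 0 0 0 100" --pt "0 0 0.1 0 0 0 100" --pt "0 0 0.1 0 0 0 100" --pt "0 0 0 0 0 0 100"

```text
t: 5.95
position: [0.4488, -0.0724, 0.0416]
orientation: [[-1.0, -0.017, 0.001], [-0.017, 1.0, -0.0], [-0.0, -0.0, -1.0]]
force: [-0.2, 0.4, 1.2]
grip_width: 0.999
```

Call:
apply_moves --pt "0 0 0.1 0 0 0 100" --pt "-0.3 0 0 0 0 0 100" --pt "-0.3 0 0 0 0 0 100" --pt "-0.3 0 0 0 0 0 100" --pt "-0.3 0 0 0 0 0 100" --pt "-0.3 0 0 0 0 0 100" --pt "-0.3 0 0 0 0 0 100" --pt "-0.2 0 0 0 0 0 100" --pt "-0.2 0 0 0 0 0 100" --pt "0 0 0 0 0 0 100"

```text
t: 6.95
position: [0.5047, -0.0715, 0.039]
orientation: [[-1.0, -0.017, 0.001], [-0.017, 1.0, -0.0], [-0.001, -0.0, -1.0]]
force: [0.9, 0.4, 0.6]
grip_width: 0.998
```

Call:
apply_moves --pt "-0.06 0 0 0 0 0 100" --pt "-0.06 0 0 0 0 0 100" --pt "0 0 0 0 0 0 100"

```text
t: 7.25
position: [0.5063, -0.0713, 0.0389]
orientation: [[-1.0, -0.017, -0.001], [-0.017, 1.0, 0.0], [0.001, 0.0, -1.0]]
force: [-4.3, 0.1, 2.6]
grip_width: 1.002
```

Call:
apply_moves --pt "-0.06 0 0 0 0 0 100" --pt "-0.06 0 0 0 0 0 100" --pt "-0.06 0 0 0 0 0 100" --pt "0 0 0 0 0 0 100"

```text
t: 7.65
position: [0.511, -0.0712, 0.0389]
orientation: [[-1.0, -0.017, -0.0], [-0.017, 1.0, 0.0], [0.0, 0.0, -1.0]]
force: [-4.5, -0.3, 2.0]
grip_width: 0.999
```

Call:
apply_moves --pt "-0.06 0 0 0 0 0 100" --pt "-0.06 0 0 0 0 0 100" --pt "0 0 0 0 0 0 100"

```text
t: 7.95
position: [0.5118, -0.0711, 0.0387]
orientation: [[-1.0, -0.017, -0.004], [-0.017, 1.0, 0.0], [0.004, 0.001, -1.0]]
force: [-14.8, -4.5, 9.8]
grip_width: 1.001
```

Call:
apply_moves --pt "-0.06 0 0 0 0 0 100" --pt "-0.04 0 0 0 0 0 100" --pt "0 0 0 0 0 0 100"

```text
t: 8.25
position: [0.5122, -0.0709, 0.0385]
orientation: [[-1.0, -0.018, -0.008], [-0.018, 1.0, 0.001], [0.008, 0.001, -1.0]]
force: [-24.4, -7.8, 16.1]
grip_width: 1.001
```

```bash
python3 - <<'E'
from h import *
import pickle
o=get_obs();print(o['position'],o['force'],o['torque'])
p=wcam();save(p,'w2');pickle.dump(p,open('w2.pkl','wb'))
t=snapshot('top');s=snapshot('scene');pickle.dump((t,s),open('ts2.pkl','wb'))
save(t,'t2')
a=cv2.cvtColor(t['img'],4)[160:260,270:390];b=cv2.cvtColor(s['img'],4)[170:250,150:300]
a=cv2.resize(a,(600,500),interpolation=2)
b=cv2.resize(b,None,fx=5,fy=5,interpolation=2);cv2.imwrite('pics/s2c.png',b)
cv2.imwrite('pics/t2c.png',a)
E
```

```text
[ 0.51221774 -0.07086892  0.03849788] [-24.43937897  -7.83435     16.06684737] [-1.29300751  4.42476283 -0.05263682]
```

View pics/s2c.png

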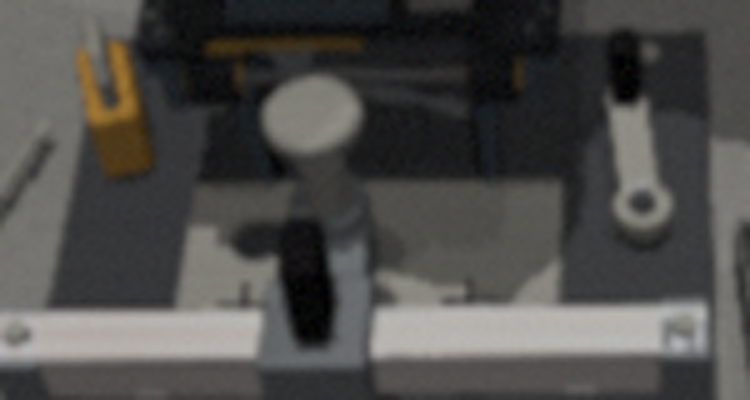

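Call:
apply_moves --pt "0.2 0 0 0 0 0 100" --pt "0.5 0 0 0 0 0 100" --pt "0 0 -1 0 0 0 100" --pt "0 0 -1 0 0 0 100" --pt "0 0 -1 0 0 0 100" --pt "0 0 -1 0 0 0 100" --pt "0 0 -1 0 0 0 100" --pt "0 0 -1 0 0 0 100" --pt "0 0 -1 0 0 0 100" --pt "0 0 0 0 0 0 100"

```text
t: 9.4
position: [0.5012, -0.072, 0.217]
orientation: [[-1.0, -0.017, 0.006], [-0.017, 1.0, -0.002], [-0.006, -0.002, -1.0]]
force: [-0.1, -0.6, -0.8]
grip_width: 1.001
```

```bash
python3 - <<'E'
from h import *
import pickle
p=wcam();pickle.dump(p,open('w3.pkl','wb'))
t=snapshot('top');pickle.dump(t,open('t3.pkl','wb'));print(get_obs()['position'])
for n in('keeper_knob','cover'):
  for q in (p,t): print(n,[(round(b['conf'],2),b['box']) for b in spot_in(q,n)[:2]])
a=cv2.resize(cv2.cvtColor(p['img'],4)[110:310,140:440],None,fx=2.6,fy=2.6,interpolation=2)
cv2.imwrite('pics/w3c.png',a)
E
```

```text
[ 0.49971194 -0.0715817   0.21426561]
keeper_knob [(0.69, [371.4, 170.4, 405.7, 239.7])]
keeper_knob [(0.81, [275.3, 220.0, 290.5, 256.0])]
cover [(0.95, [203.1, 212.9, 352.7, 269.2])]
cover [(0.54, [297.7, 192.8, 313.4, 221.6])]
```

View pics/w3c.png

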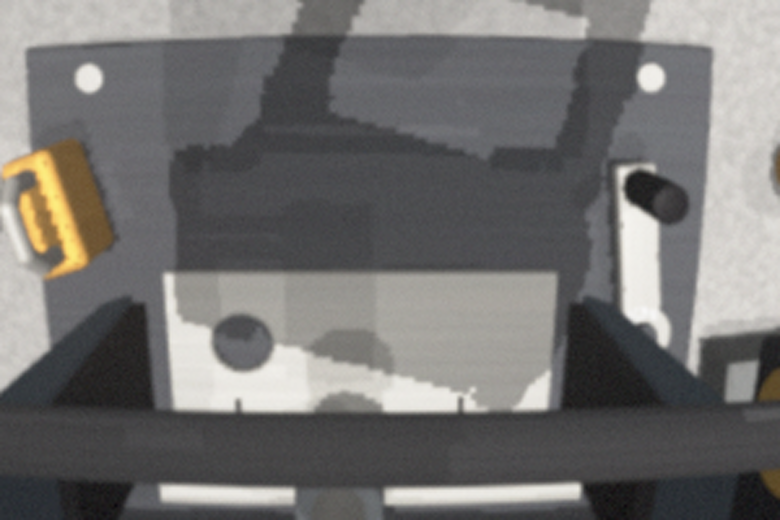

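The plate now looks square to the deck. Its front edge is at crop row 271 at both ends, the cross arms show at columns 238 and 460, and the knob top is at (672,206).

```bash
python3 - <<'E'
from h import *
import pickle
np.set_printoptions(precision=4,suppress=True)
p=pickle.load(open('w3.pkl','rb'));t=pickle.load(open('t3.pkl','rb'))
c=lambda u,v,z:wworld(p,u/2.6+140-.3,v/2.6+110-.3,z)
for n,u,v,z in[('deckFL',711,48,.012),('deckFR',28,48,.012),('pFL',557,271.5,.018),('pFR',163,272,.018),('hole',243,342,.018),('xhtip',238,402,.018),('xptip',460,402,.018),('knob',672,206,.07),('knobbase',640,184,.032),('pivot',650,328,.03),('fenceL',582,488,.022),('fenceR',160,488,.022)]:print(n,c(u,v,z))
a=cv2.resize(cv2.cvtColor(t['img'],4)[150:300,240:420],None,fx=4,fy=4,interpolation=2);cv2.imwrite('pics/t3c.png',a)
E
```

```text
deckFL [0.4254 0.0808 0.012 ]
deckFR [ 0.4314 -0.215   0.012 ]
pFL [0.5255 0.0149 0.018 ]
pFR [ 0.5287 -0.155   0.018 ]
hole [ 0.5599 -0.1207  0.018 ]
xhtip [ 0.589  -0.1238  0.018 ]
xptip [ 0.5871 -0.0241  0.018 ]
knob [0.4851 0.0444 0.07  ]
knobbase [0.4837 0.0443 0.032 ]
pivot [0.5471 0.0565 0.03  ]
fenceL [0.6311 0.0372 0.022 ]
fenceR [ 0.6339 -0.1624  0.022 ]
```

View pics/t3c.png

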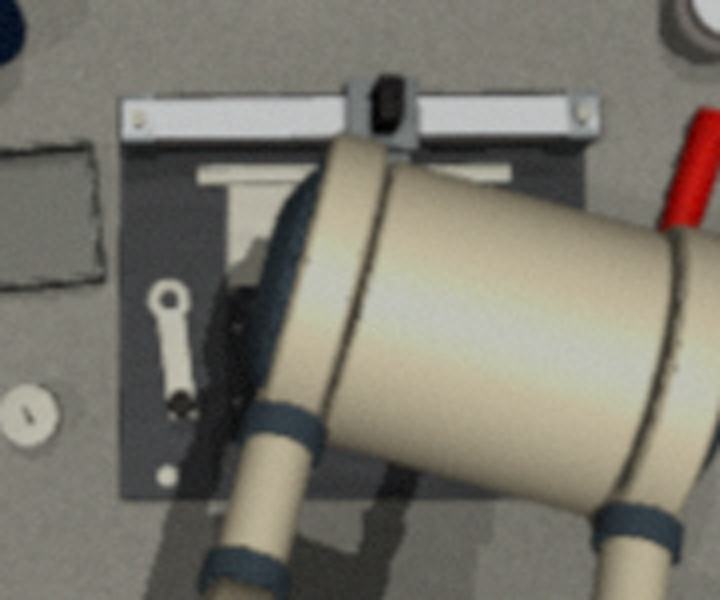

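Call:
apply_moves --pt "0.1 1 0 0 0 0 50" --pt "0.1 1 0 0 0 0 50" --pt "0.1 1 0 0 0 0 50" --pt "0.1 1 1 0 0 0 50" --pt "0.07 0.63 1 0 0 0 50" --pt "0 0 1 0 0 0 50" --pt "0 0 1 0 0 0 50" --pt "0 0 1 0 0 0 50" --pt "0 0 0.97 0 0 0 50" --pt "0 0 0 0 0 0 50" --squeeze 10

```text
t: 10.7
position: [0.4836, 0.0441, 0.062]
orientation: [[-1.0, -0.017, -0.005], [-0.017, 1.0, 0.0], [0.005, 0.0, -1.0]]
force: [0.2, -0.3, 1.2]
grip_width: 0.504
```

Call:
apply_moves --pt "0 0 0 0 0 0 10" --pt "0 0 0 0 0 0 10" --pt "0 0 0 0 0 0 10" --pt "0 0 0 0 0 0 10"

```text
t: 11.1
position: [0.4859, 0.044, 0.0655]
orientation: [[-1.0, -0.017, 0.001], [-0.017, 1.0, -0.0], [-0.001, -0.0, -1.0]]
force: [0.5, 0.8, -0.4]
grip_width: 0.183
```

Call:
apply_moves --pt "-0.07 -0.385 0 0 0 0 10" --pt "-0.125 -0.37 0 0 0 0 10" --pt "-0.175 -0.35 0 0 0 0 10" --pt "-0.225 -0.32 0 0 0 0 10" --pt "-0.27 -0.28 0 0 0 0 10" --pt "0 0 0 0 0 0 10"

```text
t: 11.7
position: [0.509, 0.0005, 0.0647]
orientation: [[-1.0, -0.016, 0.001], [-0.016, 1.0, -0.001], [-0.001, -0.001, -1.0]]
force: [-1.3, -4.3, 5.3]
grip_width: 0.177
```

Call:
apply_moves --pt "-0.31 -0.24 0 0 0 0 10" --pt "-0.34 -0.19 0 0 0 0 10" --pt "-0.365 -0.135 0 0 0 0 10" --pt "-0.38 -0.08 0 0 0 0 10" --pt "-0.39 -0.025 0 0 0 0 10" --pt "0 0 0 0 0 0 10"

```text
t: 12.3
position: [0.5518, -0.0134, 0.064]
orientation: [[-1.0, -0.017, -0.004], [-0.017, 1.0, 0.001], [0.004, 0.001, -1.0]]
force: [-5.2, 9.5, 1.6]
grip_width: 0.171
```

Call:
apply_moves --pt "0 0.06 0 0 0 0 10" --pt "0 0 0 0 0 0 50" --pt "0 0 0 0 0 0 50" --pt "0 0 0 0 0 0 50" --pt "0.5 0 0 0 0 0 50" --pt "1 0 0 0 0 0 50" --pt "0.5 0 -0.5 0 0 0 50" --pt "0 0 -1 0 0 0 50" --pt "0 0 -1 0 0 0 50" --pt "0 0 0 0 0 0 50"

```text
t: 13.3
position: [0.5047, -0.0138, 0.1299]
orientation: [[-1.0, -0.017, 0.005], [-0.017, 1.0, -0.001], [-0.005, -0.001, -1.0]]
force: [0.3, -0.4, -1.2]
grip_width: 0.5
```

```bash
python3 - <<'E'
from h import *
import pickle
p=wcam();pickle.dump(p,open('w4.pkl','wb'));print(get_obs()['position'])
t=snapshot('top')
pickle.dump(t,open('t4.pkl','wb'))
for n in('keeper_knob','cap_top','carriage_fin'):
  print(n,[[(round(b['conf'],2),b['box']) for b in spot_in(q,n)[:2]] for q in (p,t)])
a=cv2.cvtColor(p['img'],4)[90:390,80:480];a=cv2.resize(a,(800,600),interpolation=2)
cv2.imwrite('pics/w4c.png',a)
E
```

```text
[ 0.50407118 -0.01372653  0.12856143]
keeper_knob [[(0.88, [265.3, 254.9, 365.3, 305.1])], []]
cap_top [[], [(0.61, [322.9, 193.2, 343.7, 205.5]), (0.5, [214.7, 184.3, 270.4, 228.0])]]
carriage_fin [[], []]
```

View pics/w4c.png

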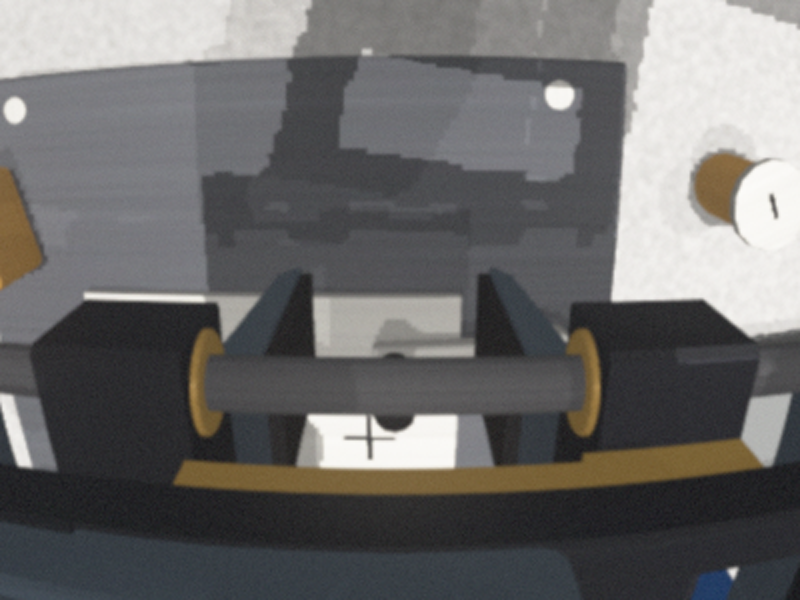

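```bash
python3 - <<'E'
from h import *
import pickle
np.set_printoptions(precision=4,suppress=True)
p=pickle.load(open('w4.pkl','rb'));t=pickle.load(open('t4.pkl','rb'))
c=lambda u,v,z:wworld(p,u/2+80-.25,v/2+90-.25,z)
for n,u,v,z in[('xp',369.5,438,.018),('pFL',461,294,.018),('pFR',84,294,.018),('armedge tip',376,346,.026),('armedge root',475,339,.026),('knob',395,420,.07),('knob back',395,352,.07)]:print(n,c(u,v,z))
for (l,a,r,b) in [(322.9,193.2,343.7,205.5)]: print(world(t,(l+r)/2,(a+b)/2,z=.148))
go([.660,-.076,.20],1)
E
```

```text
xp [ 0.5967 -0.0235  0.018 ]
pFL [0.5247 0.0148 0.018 ]
pFR [ 0.5298 -0.1548  0.018 ]
armedge tip [ 0.5457 -0.0206  0.026 ]
armedge root [0.5419 0.0209 0.026 ]
knob [ 0.5553 -0.0125  0.07  ]
knob back [ 0.5278 -0.013   0.07  ]
[ 0.6022 -0.0669  0.148 ]
pos [ 0.5024 -0.0135  0.1265] rot units [ 0.   -0.01 -0.  ] shift now-axes [-6.26 -2.61 -2.95] goal-axes [-6.26 -2.61 -2.94]
```

Call:
apply_moves --pt "0 0 -1 0 0 0 60" --pt "0 0 -1 0 0 0 60" --pt "0 0 -1 0 0 0 60" --pt "0 0 -1 0 0 0 60" --pt "0 0 0 0 0 0 60"

```text
t: 14.2
position: [0.504, -0.0137, 0.2297]
orientation: [[-1.0, -0.017, 0.004], [-0.017, 1.0, -0.001], [-0.004, -0.001, -1.0]]
force: [0.5, -0.2, -0.2]
grip_width: 0.599
```

```bash
python3 - <<'E'
from h import *
import pickle
np.set_printoptions(precision=4,suppress=True)
t=snapshot('top');s=snapshot('scene');p=wcam();pickle.dump((t,s,p),open('a5.pkl','wb'));print(get_obs()['position'])
for n in('carriage_fin','cap_top','keeper_knob'):
  for q,m in((t,'t'),(s,'s'),(p,'w')):
    for b in cut_out(q,n)[:2]:
      l,a,r,d=b['box'];print(n,m,round(b['conf'],2),np.round(b['box'],1), world(q,(l+r)/2,(a+d)/2,z=.148 if n=='cap_top' else .142) if m!='w' else '')
a=cv2.resize(cv2.cvtColor(s['img'],4)[165:275,140:310],None,fx=4.5,fy=4.5,interpolation=2);cv2.imwrite('pics/s5c.png',a)
E
```

```text
[ 0.5023 -0.0135  0.2264]
carriage_fin t 0.91 [319.  168.5 340.1 195.5] [ 0.6432 -0.0588  0.142 ]
carriage_fin s 0.81 [203.6 185.1 232.2 250.6] [ 0.6598 -0.0582  0.142 ]
carriage_fin s 0.28 [324.9 234.3 359.1 298.3] [0.7665 0.1714 0.142 ]
carriage_fin w 0.83 [219.3 296.1 247.3 324.9] 
cap_top s 0.59 [209.5 188.6 228.2 203.4] [ 0.6097 -0.0607  0.148 ]
cap_top s 0.21 [296.6 209.5 355.4 254.4] [0.6964 0.1466 0.148 ]
cap_top w 0.3 [156.6 211.6 302.6 269.7] 
keeper_knob s 0.73 [243.7 198.5 286.7 214.4] [0.6311 0.0317 0.142 ]
keeper_knob w 0.97 [266.  222.7 340.9 253. ]
```

View pics/s5c.png

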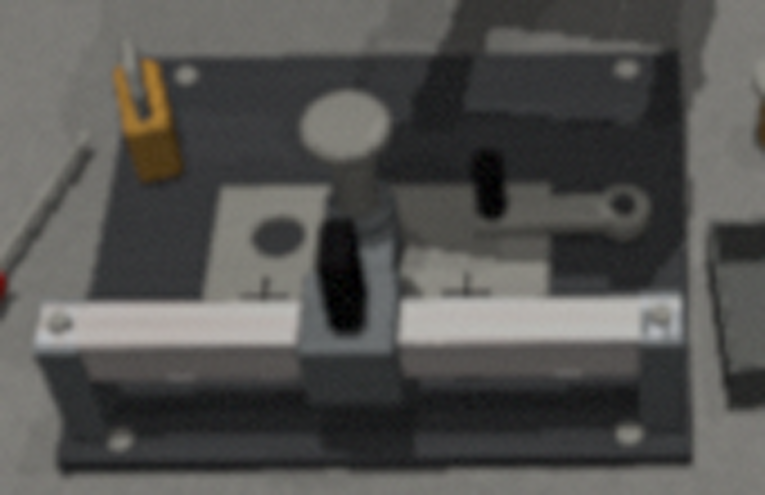

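The scene view shows the keeper closed: it is parallel to the beam, and the knob is at (490,185) over the plate's left end. The carriage was nudged to y ≈ -0.06. Next I pinch the fin.

Call:
apply_moves --pt "-1 -0.5 0 0 0 0 60" --pt "-1 -0.5 0 0 0 0 60" --pt "-1 -0.5 0 0 0 0 60" --pt "-1 -0.47 0 0 0 0 60" --pt "-1 0 0 0 0 0 60" --pt "-1 0 0 0 0 0 60" --pt "-0.28 0 0 0 0 0 60" --pt "0 0 0 0 0 0 60" --squeeze 15

```text
t: 15.6
position: [0.6608, -0.06, 0.2266]
orientation: [[-1.0, -0.017, -0.0], [-0.017, 1.0, 0.0], [0.0, 0.0, -1.0]]
force: [-1.1, 0.1, -0.2]
grip_width: 0.597
```

Call:
apply_moves --pt "0 0 1 0 0 0 60" --pt "0 0 1 0 0 0 60" --pt "0 0 1 0 0 0 60" --pt "0 0 0.8 0 0 0 60" --pt "0 0 0 0 0 0 60" --pt "0 0 0 0 0 0 10" --pt "0 0 0 0 0 0 10" --pt "0 0 0 0 0 0 10" --pt "0 0 0 0 0 0 10" --pt "0 0 0 0 0 0 10"

```text
t: 16.6
position: [0.6609, -0.0605, 0.1329]
orientation: [[-1.0, -0.017, 0.001], [-0.017, 1.0, -0.001], [-0.001, -0.001, -1.0]]
force: [0.5, -2.7, 1.4]
grip_width: 0.188
```

```bash
python3 - <<'E'
from h import *
import pickle
np.set_printoptions(precision=4,suppress=True)
p=wcam();pickle.dump(p,open('w6.pkl','wb'));o=get_obs();print(o['position'],o['force'],o['grip_width'])
for n in('cap_top','punch_tip','keeper_knob'):
    for b in spot_in(p,n)[:2]:
      l,a,r,d=b['box'];print(n,round(b['conf'],2),np.round(b['box'],1),wworld(p,(l+r)/2,(a+d)/2,.148))
q,(t,s,w)=0,pickle.load(open('a5.pkl','rb'))
print(wworld(w,233.3,310.5,.148))
cv2.imwrite('pics/w6c.png',cv2.resize(cv2.cvtColor(p['img'],4)[60:300,120:440],None,fx=2.5,fy=2.5,interpolation=2))
E
```

```text
[ 0.6609 -0.0604  0.1328] [-1.2151 -3.2147  7.1569] 0.17427408187385918
cap_top 0.96 [223.6  96.  324.6 195.7] [ 0.5971 -0.0625  0.148 ]
cap_top 0.38 [ 73.8   3.2 476.3 305.7] [ 0.6006 -0.062   0.148 ]
punch_tip 0.71 [227.2  98.6 321.8 195.5] [ 0.5976 -0.0623  0.148 ]
keeper_knob 0.86 [325.8  63.1 433.1  99.4] [ 0.5686 -0.02    0.148 ]
[ 0.5757 -0.0474  0.148 ]
```

View pics/w6c.png

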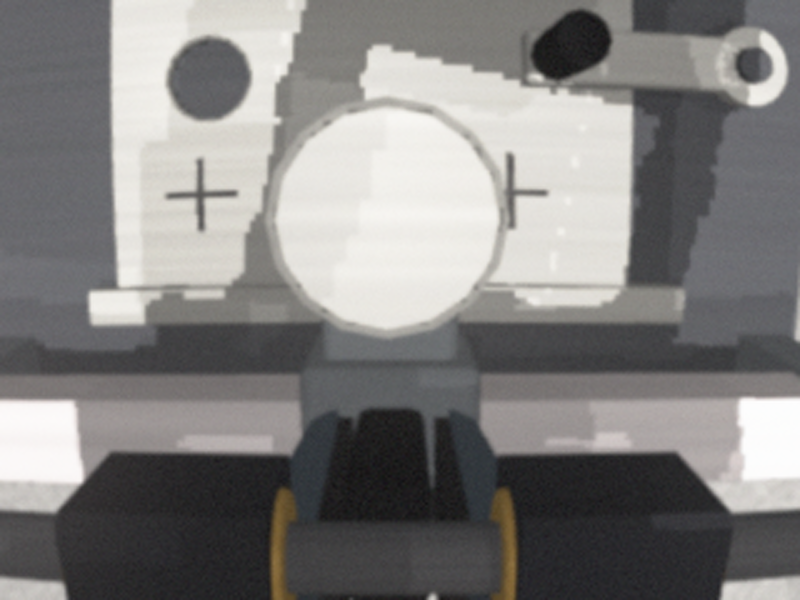

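Clear view: the plate's back edge lies along the fence at row ~288, the crosses are at (201,195) and (512,191), the cap is at (389,217), and the keeper is closed.

```bash
python3 - <<'E'
from h import *
import pickle
np.set_printoptions(precision=4,suppress=True)
p=pickle.load(open('w6.pkl','rb'))
c=lambda u,v,z:wworld(p,u/2.5+120-.3,v/2.5+60-.3,z)
P={n:c(u,v,z) for n,u,v,z in[('xh',201,195,.018),('xp',512,191,.018),('cap',389,217,.148),('fenceL',683,289,.022),('fenceR',90,289,.022),('pBL',627,287,.018),('pBR',120,288,.018),('pivot',754,66,.03),('knob',590,32,.07),('armroot',720,33,.028),('armtip',620,31,.028),('armrootb',720,91,.028),('armtipb',530,84,.028)]}
for k,v in P.items():print(k,v)
a=np.radians(1.0);y=np.array([-np.sin(a),np.cos(a),0])
for k in('xh','xp'):print(k,'shift mm',1000*y@(P[k]-P['cap']),'units',y@(P[k]-P['cap'])/.025)
E
```

```text
xh [ 0.5989 -0.1235  0.018 ]
xp [ 0.5965 -0.0233  0.018 ]
cap [ 0.5974 -0.062   0.148 ]
fenceL [0.6258 0.0356 0.022 ]
fenceR [ 0.6291 -0.162   0.022 ]
pBL [0.6265 0.017  0.018 ]
pBR [ 0.6295 -0.1526  0.018 ]
pivot [0.5502 0.0539 0.03  ]
knob [ 0.5521 -0.0115  0.07  ]
armroot [0.5404 0.0424 0.028 ]
armtip [0.5435 0.0083 0.028 ]
armrootb [0.5596 0.0427 0.028 ]
armtipb [ 0.5626 -0.02    0.028 ]
xh shift mm -61.56930908231164 units -2.4627723632924656
xp shift mm 38.74208783542136 units 1.5496835134168543
```

Call:
apply_moves --pt "0 -0.3 0 0 0 0 10" --pt "0 -0.3 0 0 0 0 10" --pt "0 -0.3 0 0 0 0 10" --pt "0 -0.3 0 0 0 0 10" --pt "0 -0.3 0 0 0 0 10" --pt "0 -0.3 0 0 0 0 10" --pt "0 -0.3 0 0 0 0 10" --pt "0 -0.25 0 0 0 0 10" --pt "0 -0.12 0 0 0 0 10" --pt "0 0 0 0 0 0 10"

```text
t: 17.8
position: [0.6622, -0.1222, 0.1328]
orientation: [[-1.0, -0.017, 0.002], [-0.017, 1.0, -0.0], [-0.002, -0.0, -1.0]]
force: [1.0, -2.9, 5.9]
grip_width: 0.171
```

```bash
python3 - <<'E'
from h import *
import pickle
np.set_printoptions(precision=4,suppress=True)
p=wcam();pickle.dump(p,open('w7.pkl','wb'));o=get_obs();print(o['position'],o['force'],o['grip_width'])
for n in('cap_top','punch_tip'):
    for b in spot_in(p,n)[:1]:
      l,a,r,d=b['box'];print(n,round(b['conf'],2),np.round(b['box'],1),wworld(p,(l+r)/2,(a+d)/2,.148))
cv2.imwrite('pics/w7c.png',cv2.resize(cv2.cvtColor(p['img'],4)[60:240,180:420],None,fx=3,fy=3,interpolation=2))
E
```

```text
[ 0.6622 -0.1222  0.1328] [ 1.7715 -2.7914  5.2326] 0.17508505418270753
cap_top 0.64 [227.9  98.6 323.  192.8] [ 0.5983 -0.1237  0.148 ]
punch_tip 0.79 [229.6 100.8 324.9 196.6] [ 0.5995 -0.123   0.148 ]
```

View pics/w7c.png

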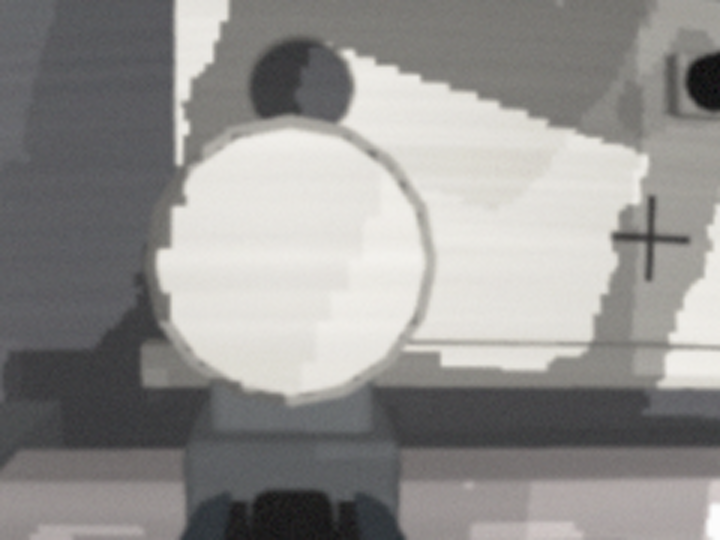

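```bash
python3 - <<'E'
from h import *
import pickle
np.set_printoptions(precision=4,suppress=True)
p=pickle.load(open('w7.pkl','rb'));c=lambda u,v,z:wworld(p,u/3+180-.3,v/3+60-.3,z)
cap,xp=c(291.5,261,.148),c(650.5,239,.018);print(cap,xp,1000*np.array([-.0175,1,0])@(xp-cap))
E
```

```text
[ 0.5987 -0.1231  0.148 ] [ 0.5971 -0.0235  0.018 ] 99.65570683626856
```

Call:
apply_moves --pt "0 0 0 0 0 0 60" --pt "0 0 0 0 0 0 60" --pt "0 0 0 0 0 0 60" --pt "0 0 -0.5 0 0 0 60" --pt "0 0 -1 0 0 0 60" --pt "0 0 -1 0 0 0 60" --pt "0 0 0 0 0 0 0" --pt "0.5 0 0 0 0 0 0" --pt "1 0 0 0 0 0 0" --pt "1 0 0 0 0 0 0"

```text
t: 18.95
position: [0.5982, -0.1227, 0.1947]
orientation: [[-1.0, -0.017, -0.0], [-0.017, 1.0, 0.0], [0.0, 0.0, -1.0]]
force: [-0.2, -0.4, 0.4]
grip_width: 0.282
```

Call:
apply_moves --pt "0 0 0 0 0 0 0" --pt "0 0 0 0 0 0 0" --pt "0 0 0 0 0 0 0"

```text
t: 19.25
position: [0.5999, -0.123, 0.1949]
orientation: [[-1.0, -0.017, 0.001], [-0.017, 1.0, -0.0], [-0.001, -0.0, -1.0]]
force: [0.2, -0.1, 1.5]
grip_width: 0.023
```

```bash
python3 - <<'E'
from h import *
np.set_printoptions(precision=4,suppress=True)
o=get_obs();print(o['position'],o['force'],o['grip_width'])
s=snapshot('scene')
for n in('cap_top','carriage_fin'):
    for b in spot_in(s,n)[:1]:
      l,a,r,d=b['box'];print(n,round(b['conf'],2),np.round(b['box'],1),world(s,(l+r)/2,(a+d)/2,z=.14))
p=wcam()
for n in('cap_top','carriage_fin'):
    for b in spot_in(p,n)[:1]: print(n,round(b['conf'],2),np.round(b['box'],1))
E
```

```text
[ 0.5999 -0.123   0.1949] [ 0.1997 -0.0806  1.4923] 0.023402622995079794
carriage_fin 0.79 [178.9 187.3 205.3 252.7] [ 0.6638 -0.1077  0.14  ]
cap_top 0.81 [245.1 207.7 306.6 247.3]
carriage_fin 0.57 [241.2 183.6 305.3 265.4]
```

Call:
apply_moves --pt "0 0 0.4 0 0 0 0" --pt "0 0 0.3 0 0 0 0" --pt "0 0 0.2 0 0 0 0" --pt "0 0 0.15 0 0 0 0" --pt "0 0 0.1 0 0 0 0" --pt "0 0 0 0 0 0 0"

```text
t: 20.15
position: [0.5988, -0.1228, 0.1658]
orientation: [[-1.0, -0.017, -0.001], [-0.017, 1.0, 0.0], [0.001, 0.0, -1.0]]
force: [-4.2, 0.6, 7.4]
grip_width: 0.006
```

Call:
apply_moves --pt "0 0 0.1 0 0 0 0" --pt "0 0 0.1 0 0 0 0" --pt "0 0 0.1 0 0 0 0" --pt "0 0 0 0 0 0 0"

```text
t: 20.55
position: [0.5987, -0.1228, 0.1587]
orientation: [[-1.0, -0.017, -0.001], [-0.017, 1.0, -0.0], [0.001, -0.0, -1.0]]
force: [-5.9, 1.8, 12.0]
grip_width: 0.004
```

Call:
apply_moves --pt "0 0 0.1 0 0 0 0" --pt "0 0 0.1 0 0 0 0" --pt "0 0 0 0 0 0 0"

```text
t: 20.85
position: [0.5985, -0.1228, 0.1534]
orientation: [[-1.0, -0.017, -0.001], [-0.017, 1.0, 0.0], [0.001, 0.0, -1.0]]
force: [-5.3, 0.7, 5.4]
grip_width: 0.01
```

Call:
apply_moves --pt "0 0 0.08 0 0 0 0" --pt "0 0 0 0 0 0 0"

```text
t: 21.05
position: [0.5989, -0.1229, 0.1518]
orientation: [[-1.0, -0.017, -0.0], [-0.017, 1.0, -0.0], [0.0, -0.0, -1.0]]
force: [-3.9, 1.1, 10.0]
grip_width: 0.007
```

Call:
apply_moves --pt "0 0 -0.5 0 0 0 0" --pt "0 0 -0.7 0 0 0 0" --pt "0 0 -0.7 0 0 0 30" --pt "0 0 0 0 0 0 60" --pt "-0.5 0 0 0 0 0 60" --pt "-1 0 0 0 0 0 60" --pt "-1 0 0 0 0 0 60" --pt "0 0 0 0 0 0 60"

```text
t: 21.85
position: [0.6638, -0.1218, 0.1982]
orientation: [[-1.0, -0.018, 0.001], [-0.018, 1.0, -0.0], [-0.001, -0.0, -1.0]]
force: [-0.5, -0.3, -0.1]
grip_width: 0.497
```

```bash
python3 - <<'E'
from h import *
np.set_printoptions(precision=4,suppress=True)
o=get_obs();print(o['position'],o['force'],o['grip_width'])
p=wcam();save(p,'w8')
for n in('cap_top','punch_tip'):
    for b in spot_in(p,n)[:1]:
      l,a,r,d=b['box'];print(n,round(b['conf'],2),np.round(b['box'],1),wworld(p,(l+r)/2,(a+d)/2,.148))
E
```

```text
[ 0.6638 -0.1218  0.1982] [-0.5088 -0.2591 -0.075 ] 0.4973112584976454
cap_top 0.69 [377.1  80.5 454.4 107.2] [ 0.5667 -0.0357  0.148 ]
punch_tip 0.91 [241.4 106.8 310.1 167. ] [ 0.5987 -0.1234  0.148 ]
```

Call:
apply_moves --pt "0 0 0.6 0 0 0 60" --pt "0 0 1 0 0 0 60" --pt "0 0 1 0 0 0 60" --pt "0 0 0 0 0 0 60" --pt "0 0 0 0 0 0 10" --pt "0 0 0 0 0 0 10" --pt "0 0 0 0 0 0 10" --pt "0 0 0 0 0 0 10" --pt "0 0 0 0 0 0 10"

```text
t: 22.9
position: [0.6617, -0.1219, 0.1345]
orientation: [[-1.0, -0.017, 0.001], [-0.017, 1.0, -0.0], [-0.001, -0.0, -1.0]]
force: [0.6, -0.2, -0.0]
grip_width: 0.192
```

Call:
apply_moves --pt "0 0.4 0 0 0 0 10" --pt "0 0.4 0 0 0 0 10" --pt "0 0.4 0 0 0 0 10" --pt "0 0.4 0 0 0 0 10" --pt "0 0.4 0 0 0 0 10" --pt "0 0.4 0 0 0 0 10" --pt "0 0.4 0 0 0 0 10" --pt "0 0.4 0 0 0 0 10" --pt "0 0.4 0 0 0 0 10" --pt "0 0.2 0 0 0 0 10"

```text
t: 23.9
position: [0.6598, -0.0258, 0.1344]
orientation: [[-1.0, -0.018, 0.0], [-0.018, 1.0, -0.0], [-0.0, -0.0, -1.0]]
force: [-2.9, -3.6, 6.6]
grip_width: 0.174
```

Call:
apply_moves --pt "0 0.18 0 0 0 0 10" --pt "0 0 0 0 0 0 10" --pt "0 0 0 0 0 0 10"

```text
t: 24.2
position: [0.6597, -0.0212, 0.1344]
orientation: [[-1.0, -0.018, 0.0], [-0.018, 1.0, 0.001], [-0.0, 0.001, -1.0]]
force: [-3.1, 2.4, 8.0]
grip_width: 0.175
```

```bash
python3 - <<'E'
from h import *
import pickle
np.set_printoptions(precision=4,suppress=True)
o=get_obs();print(o['position'],o['force'],o['grip_width'])
p=wcam();pickle.dump(p,open('w9.pkl','wb'))
for n in('cap_top','punch_tip'):
    for b in spot_in(p,n)[:1]:
      l,a,r,d=b['box'];print(n,round(b['conf'],2),np.round(b['box'],1),wworld(p,(l+r)/2,(a+d)/2,.148))
cv2.imwrite('pics/w9c.png',cv2.resize(cv2.cvtColor(p['img'],4)[50:230,120:440],None,fx=2.5,fy=2.5,interpolation=2))
E
```

```text
[ 0.6597 -0.0212  0.1344] [-3.0809  2.3691  7.9578] 0.17502604235381805
cap_top 0.73 [227.4  97.3 324.  193.7] [ 0.5959 -0.0226  0.148 ]
```

View pics/w9c.png

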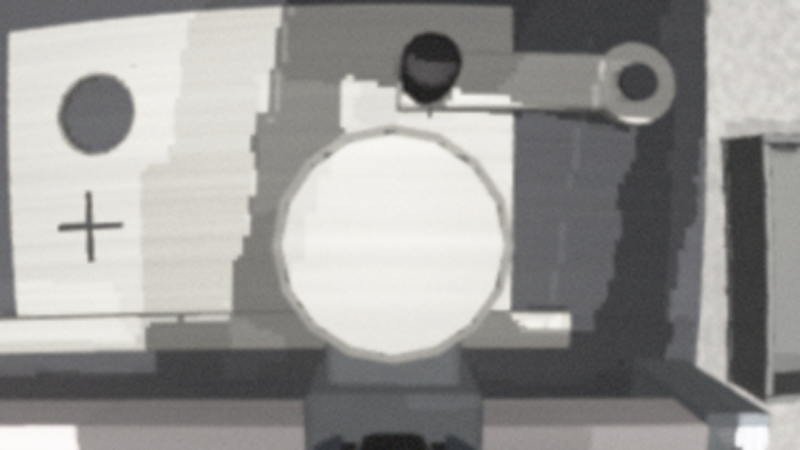

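The plate, fence contact and closed keeper are unchanged. The hole-end cross is at (90,226) and the cap at (393,244).

```bash
python3 - <<'E'
from h import *
import pickle
np.set_printoptions(precision=4,suppress=True)
p=pickle.load(open('w9.pkl','rb'));c=lambda u,v,z:wworld(p,u/2.5+120-.3,v/2.5+50-.3,z)
cap,xh=c(393,244,.148),c(90,226,.018);print(cap,xh,1000*np.array([-.0175,1,0])@(xh-cap))
h=c(96.5,113,.018);print(h)
E
```

```text
[ 0.5966 -0.0221  0.148 ] [ 0.5987 -0.1236  0.018 ] -101.46237363939721
[ 0.5606 -0.1209  0.018 ]
```

Call:
apply_moves --pt "0 -0.045 0 0 0 0 10" --pt "0 0 0 0 0 0 10" --pt "0 0 0 0 0 0 10"

```text
t: 24.65
position: [0.6597, -0.0225, 0.1344]
orientation: [[-1.0, -0.018, 0.0], [-0.018, 1.0, 0.001], [-0.0, 0.001, -1.0]]
force: [-3.8, 1.9, 7.1]
grip_width: 0.175
```

Call:
apply_moves --pt "0 0 0 0 0 0 60" --pt "0 0 0 0 0 0 60" --pt "0 0 0 0 0 0 60" --pt "0 0 -0.5 0 0 0 60" --pt "0 0 -1 0 0 0 60" --pt "0 0 -1 0 0 0 60" --pt "0 0 0 0 0 0 0" --pt "0.45 0 0 0 0 0 0" --pt "1 0 0 0 0 0 0" --pt "1 0 0 0 0 0 0"

```text
t: 25.65
position: [0.5979, -0.0245, 0.1964]
orientation: [[-1.0, -0.017, -0.0], [-0.017, 1.0, 0.0], [0.0, 0.0, -1.0]]
force: [-0.4, -0.3, -0.6]
grip_width: 0.286
```

Call:
apply_moves --pt "0 0 0 0 0 0 0" --pt "0 0 0 0 0 0 0" --pt "0 0 0 0 0 0 0"

```text
t: 25.95
position: [0.5995, -0.0246, 0.1966]
orientation: [[-1.0, -0.017, 0.001], [-0.017, 1.0, -0.0], [-0.001, -0.0, -1.0]]
force: [0.9, 0.3, -0.7]
grip_width: 0.016
```

```bash
python3 - <<'E'
from h import *
np.set_printoptions(precision=4,suppress=True)
o=get_obs();print(o['position'],o['force'],o['grip_width'])
p=wcam();save(p,'w10')
for n in('cap_top','punch_tip'):
    for b in spot_in(p,n)[:2]: print(n,round(b['conf'],2),np.round(b['box'],1))
E
```

```text
[ 0.5995 -0.0246  0.1966] [ 0.8513  0.3312 -0.6981] 0.01594927267532042
cap_top 0.6 [248.2 201.8 308.1 262. ]
cap_top 0.35 [253.  198.9 309.5 243.1]
punch_tip 0.84 [247.1 201.8 310.5 261.5]
```

Call:
apply_moves --pt "0 0.04 0.4 0 0 0 0" --pt "0 0 0.35 0 0 0 0" --pt "0 0 0.2 0 0 0 0" --pt "0 0 0.15 0 0 0 0" --pt "0 0 0.1 0 0 0 0" --pt "0 0 0.1 0 0 0 0" --pt "0 0 0.1 0 0 0 0" --pt "0 0 0.1 0 0 0 0" --pt "0 0 0 0 0 0 0"

```text
t: 27.0
position: [0.5982, -0.0234, 0.1592]
orientation: [[-1.0, -0.017, -0.001], [-0.017, 1.0, 0.0], [0.001, 0.0, -1.0]]
force: [-6.2, 1.4, 12.0]
grip_width: 0.004
```

Call:
apply_moves --pt "0 0 0.1 0 0 0 0" --pt "0 0 0.1 0 0 0 0" --pt "0 0 0 0 0 0 0"

```text
t: 27.3
position: [0.598, -0.0234, 0.1539]
orientation: [[-1.0, -0.017, -0.001], [-0.017, 1.0, 0.0], [0.001, 0.0, -1.0]]
force: [-5.7, 1.3, 7.3]
grip_width: 0.005
```

Call:
apply_moves --pt "0 0 0.08 0 0 0 0" --pt "0 0 0 0 0 0 0"

```text
t: 27.5
position: [0.5983, -0.0235, 0.1521]
orientation: [[-1.0, -0.017, -0.0], [-0.017, 1.0, -0.0], [0.0, -0.0, -1.0]]
force: [-3.2, 0.1, 6.2]
grip_width: 0.01
```

Call:
apply_moves --pt "0 0 0.04 0 0 0 0" --pt "0 0 0 0 0 0 0"

```text
t: 27.7
position: [0.5984, -0.0235, 0.1516]
orientation: [[-1.0, -0.017, 0.0], [-0.017, 1.0, -0.0], [-0.0, -0.0, -1.0]]
force: [-5.5, 1.2, 13.9]
grip_width: 0.005
```

Call:
apply_moves --pt "0 0 -0.5 0 0 0 0" --pt "0 0 -1 0 0 0 0" --pt "0 0 -1 0 0 0 0" --pt "0 0 -1 0 0 0 0" --pt "1 -0.3 0 0 0 0 0" --pt "1 -0.5 0 0 0 0 0" --pt "1 -0.5 0 0 0 0 0" --pt "1 -0.5 0 0 0 0 0" --pt "1 -0.5 0 0 0 0 0" --pt "0 0 0 0 0 0 0"

```text
t: 28.7
position: [0.4721, -0.084, 0.2385]
orientation: [[-1.0, -0.016, -0.001], [-0.016, 1.0, -0.0], [0.001, -0.0, -1.0]]
force: [0.5, -0.1, 0.3]
grip_width: 0.006
```

```bash
python3 - <<'E'
from h import *
np.set_printoptions(precision=4,suppress=True)
o=get_obs();print(o['position'],o['force'])
s=snapshot('scene');p=wcam()
for n in('cap_top',):
    for b in spot_in(s,n)[:1]:
      l,a,r,d=b['box'];u,v=(l+r)/2,(a+d)/2;print(n,round(b['conf'],2),np.round(b['box'],1),world(s,u,v))
a=cv2.resize(cv2.cvtColor(s['img'],4)[170:270,130:330],None,fx=4,fy=4,interpolation=2)[:400]
b=cv2.resize(cv2.cvtColor(p['img'],4)[210:310,140:440],(600,200),interpolation=2)
b=cv2.copyMakeBorder(b,0,0,0,200,0);cv2.imwrite('pics/f.png',np.vstack([a,b]))
E
```

```text
[ 0.4721 -0.084   0.2385] [ 0.4613 -0.1417  0.3239]
cap_top 0.7 [294.7 208.2 357.4 254.2] [0.5902 0.1627 0.005 ]
```

View pics/f.png

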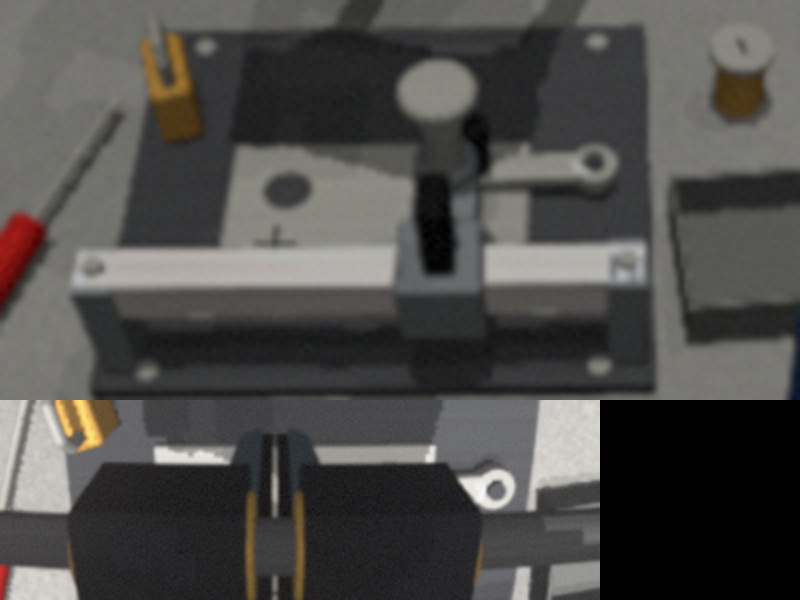

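Cap at (436,90), keeper closed, plate on the fence, and the padlock, driver, cylinder and bin unmoved. I'll check the cap height and then hand in.

```bash
python3 - <<'E'
from h import *
s=snapshot('scene')
z=world(s,239,192.5);print(z)
if abs(z[2]-.148)<.006: print(hand_in())
E
```

```text
[ 0.60037617 -0.02138838  0.14809125]
the job is handed in; nothing more can be done
None
```

The job is done and handed in at about 29 s of the 69 s allowed.

- **Plate:** I pushed it home with both fingertips until it stalled at about 24 N with balanced torque. Wrist views then showed the back edge lying along the fence to within about 1 mm.
- **Keeper:** I swung it closed by its knob, and later views show it parallel to the fence, near its stop.
- **Hole-end cross:** I slid the carriage over the cross by its fin and pressed the cap. The force climbed to about 12 N, fell to about 5 N, then rose again at the stop. The punch was within about 0.5 mm of the cross along the beam.
- **Plain-end cross:** It snapped in the same way. I first overshot by about 1 mm, saw it in a wrist view and moved back before pressing, leaving about the same error.
- **Last checks:** The cap is back up at 148 mm above the table, the keeper is closed and the plate is home. The padlock, driver, cylinder and bin looked unmoved; the jar was out of the last picture and the spray can barely in it.

- **Carriage bumped:** Closing the keeper shifted the carriage about 15 mm along the beam, probably because the gripper's body brushed the punch cap. Nothing pressed the punch down, and I moved the carriage to the cross afterwards anyway.
- **Not confirmed by eye:** The cameras were too coarse to show the punch marks, so the snaps are judged from the force and how far the cap moved.
- **Detector misses:** The trained networks sometimes took other things for the cap. I went by my own pixel readings in those cases.

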